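# Play a three-note phrase with sprung contact tweezers and hold the last chord

## Task

Pick up the sprung tweezers and play the wooden tone box with them: touch either tip to the round contact for a moment, then to the square one. Then squeeze the tweezers until their tips are as far apart as the two narrow brass bars, set the left tip on the middle of the left bar and the right tip on the middle of the right bar, and finish while still holding them there at that gap, steadily and lightly pressed. Touch everything gently and leave the other things on the table where they are.

Things in the scene. Friction and masses are not known exactly. Their poses are not given: they have to be found in the camera images.
- tweezers: sprung steel tweezers, 149 mm long, about 70 g: two flat arms run in a V along +x from a heel block (16 x 30, 48 mm high); at its front each arm drops a vertical leg to a round foot (tip), so it stands as a low bridge on heel and tips. Origin under the heel on the midline, between the hinge pins (y = +-7 mm); x to the tips, y left, z up. Body: 4 mm thick arms, 14 mm high, mid-height 40 mm
- tweezers_grip (a point): midway between the tweezers' dark grip pads, 40 mm above the feet, 90 mm ahead of the origin; axes as the tweezers, fingers close along y. Free outer width here 41 mm. Each 1 mm of squeeze brings the tips 1.5 mm closer. Squeeze force about 9 N as they start to move, 13 N with tips 25 mm apart, 15 N at 14 mm, 18 N shut. Balances 17 mm behind this point
- pad_left (a point): centre of the outer face of the left (+y) grip pad, a dark plate 28 mm long, 20 mm high; 40 mm above the feet
- pad_right (a point): the same on the right (-y) arm
- tip_left (a point): bottom of the foot of the left (+y) arm, a 5 mm thick vertical round leg; 135 mm ahead of the tweezers' origin, 45 mm ahead of the grip point. The tips' centres are 40 mm apart when free (they spring open when let go) and 4 mm when fully shut
- tip_right (a point): bottom of the foot of the right (-y) arm, likewise
- tone_box: flat wooden instrument box 130 (x) x 250 (y) x 40 mm high, fixed to the table; origin under its centre, z up. On its lid, in one row along its y, 75 mm apart and in any order, sit the round contact, the square contact and the pair of bars
- round_stud: round brass touch contact, 18 mm across; origin at the centre of its top face, 62 mm above the table; z up. Sprung: sinks up to 6 mm under 0.5 to 1.4 N. Its black base is 28 mm across and 8 mm high
- square_stud: square brass touch contact, 18 x 18 mm; otherwise like the round one; origin at the centre of its top face, 62 mm above the table
- bar_left: left (+y) of the pair of narrow parallel brass contact bars, 20 (x) x 6 (y) mm; origin at the centre of its top face, 66 mm above the table; x along the bar, y across it (as the tone box), z up. Sprung: sinks up to 6 mm under 0.5 to 1.4 N. The pair's spacing (14 to 25 mm between centres) is set anew each time
- bar_right: right (-y) of the pair of narrow contact bars, same size and springing; origin at the centre of its top face
- felt_mallet: felt-headed mallet, wooden stick 200 mm long and 10 mm thick, grey head 32 mm across; origin on the table below its stick's middle
- brass_bowl: small brass singing bowl, 90 mm across, 45 mm high; origin under its centre
- clave: wooden bar 150 x 24 x 24 mm lying flat; origin under its centre
- rattle: terracotta rattle like a rounded cone, 48 mm across, 72 mm high; origin under its centre
- wood_block: pale slit wood block 90 x 50 x 35 mm; origin under its centre
- pebble: grey pebble on a small foot, 36 mm; origin under its centre
Things that resemble listed ones, but are neither listed nor needed, are in the scene too. Leave any red or turquoise look-alike of the tweezers alone.

How it is judged (in metres and radians):
On the way, in this order (a step that is already met when the one before it is completed fails the run):
1. the tweezers, in the gripper and off the table, touch the round contact with a tip (contact force between the fingers and tweezers above 1 N and height (world z) of tweezers above 0.02 m and contact force between tweezers and round_stud above 0.2 N and distance between any of tip_left, tip_right and round_stud below 0.014 m), for 0.15 s.
2. then they touch the square contact with a tip (contact force between the fingers and tweezers above 1 N and height (world z) of tweezers above 0.02 m and contact force between tweezers and square_stud above 0.2 N and distance between any of tip_left, tip_right and square_stud below 0.014 m), for 0.15 s.
At the end, for the whole second after the job is handed in: Gripper holds the tweezers (over 1 N, heel over 20 mm up, slower than 0.02 m/s), clear of the lid; left tip presses left bar and right tip right bar with over 0.2 N, each within 3.5 mm of its bar's centre line, within 11 mm of its middle lengthwise and at most 4 mm above its top (contact force between the fingers and tweezers above 1 N and height (world z) of tweezers above 0.02 m and linear speed of tweezers below 0.02 m/s and contact force between tweezers and tone_box below 0.05 N and contact force between tweezers and bar_left above 0.2 N and y of tip_left in the frame of bar_left between -0.0035 and 0.0035 m and x of tip_left in the frame of bar_left between -0.011 and 0.011 m and z of tip_left in the frame of bar_left below 0.004 m and contact force between tweezers and bar_right above 0.2 N and y of tip_right in the frame of bar_right between -0.0035 and 0.0035 m and x of tip_right in the frame of bar_right between -0.011 and 0.011 m and z of tip_right in the frame of bar_right below 0.004 m); the arm keeps its last pose, push and grip.
It fails at once if a contact is pressed with more than 15 N (contact force between anything else and round_stud above 15 N or contact force between anything else and square_stud above 15 N or contact force between anything else and bar_left above 15 N or contact force between anything else and bar_right above 15 N).
It fails at once if another thing on the table is shifted by more than 30 mm (distance of any of felt_mallet, brass_bowl, clave, rattle, wood_block, pebble from where it was at the start of the episode above 0.03 m).
It also fails if it takes over 54 s, if anything falls off the work surface, if the arm or the gripper's body presses on something with over 40 N, if the wrist force passes 120 N, or if a joint passes its speed limit or range.

## Robot

A 6-joint arm with a two-finger parallel gripper is mounted at the origin on the work surface. World frame = base frame: x ahead of the robot, y to its left, z up, the work surface at z = 0. Lengths are in mm, angles in rad, forces in N, time in s.
With the tool pointing down it reaches from about 300 to 775 mm from the base axis. Payload 14.6 kg.
Tool frame: the origin (TCP) lies between the finger pads; the fingertips stand 8 mm ahead of it and the grasp point (between the pads) lies 11 mm behind it; z points along the fingers, y is the direction in which the jaws open and shut (so a half turn about z gives the same grasp; the last joint's range is limited). The gripper opens to 94 mm and grips with 3 to 60 N. Pads are 16 mm wide; open, the fingers measure 119 mm over their backs; the gripper's body (75 mm by 177 mm) begins 78 mm behind the grasp point.
Start: joints at [1.174, 0.3, 1.521, -0, 1.321, -0.067], TCP at [178.117, 520.35, 213.446] pointing down, gripper open.
Joint ranges: [-3.03, 3.03], [-0.79, 2.21], [0.23, 2.52], [-1.04, 4.18], [0, 3.07], [-2.55, 2.55]. Speed limits (rad/s): [2.22, 2.22, 2.57, 3.14, 3.14, 3.14].

## Interface

Orientations are given as [roll, pitch, yaw] about the fixed x, y, z axes, in that order (R = Rz(yaw) Ry(pitch) Rx(roll)).
In Python, from cell import manip, cams, models gives the robot as it stands. The module is installed in compiled form; this text tells all that it offers.
- The arm moves only by the shell command python3 -m pendant 'ROWS' [OPENING] [FORCE]. ROWS is JSON, a list that holds one entry, the list of rows, each a list of 4 numbers: the shift along the tool's x, y, z in cm, then the turn about the tool's z in rad. In form: [[[x, y, z, roll], ...]]. A call has 1 to 5 rows; each row is the pose to reach, as a shift and turn from the pose commanded when the call began, along the tool's axes at that moment; what a row does not reach only later rows make up. A row lasts 1/10 s, in which the tool goes at most 50 mm and 8.59 degrees, less where a joint would pass 70% of its speed; a pose out of reach is approached as far as the arm can. A call with a gripper value outside its range is refused whole. OPENING is the opening, from -1 (shut) to 1 (fully open), so that 0 is half open, set as the call begins (- or left out, the last holds). The fingers move at their own pace and stop on an object; FORCE is the grip in N (left out, the last holds). Time passes only in rows, so rows that repeat a pose let the fingers close. It gives the time, the measured TCP pose, the force and the opening at its end, in the units of the state.
- manip.read_state(): the state, without advancing time (a new reading comes with each control period).
- cams.camera(name): name is "scene" or "top" or "wrist"; returns a dict with "frame" (400x640x3 uint8, red, green, blue), "K" (3x3 intrinsics, pixels), "pose" (4x4, takes a point from camera to world coordinates). Camera axes: x right, y down, z forward; pixel columns grow to the right and rows downward; lengths in mm; the calibration is good to about 2 mm. A picture is of the moment at which its call begins. There is no depth.
- manip.sign_off(): hands the job in, once; it reports no verdict.
Trained networks look in the newest picture that a camera, given by its name, has taken for a name from the list of things; names that differ only in an ending like _2 or _b are one class to them, and where a whole thing is asked for, a point or a joint stands for the part that bears it (a point fixed in the world has none). Each returns a list of dicts, best first, with "score" (0 to 1); they miss things now and then, are a little off and sometimes report something else, mostly with a low value. They report only what shows in the picture. A call takes as long as a camera call. They do not tell look-alikes from the thing itself.
- models.regions_of(camera, name): "pixels" (400x640 bool, what is visible of it) and "point" ([column, row] in pixels, amid what is visible of it).
The state is a dict: "clock": time; "joints": joint angles; "qd": joint speeds; "effort": joint torques, N m; "eef_pos": TCP position; "eef_rot": TCP orientation; "wrist_force": force on the tool from outside, world axes, zero at the start; "moment": the same for the moment, N m; "finger_gap": finger opening in mm.
Only numpy, scipy, OpenCV 4.12 (cv2) and the standard library are available. Lean on these libraries where they do the work, as an engineer would, in place of code of your own. Each camera call takes 0.05 s, during which the arm holds its last target.

## Working session

There is one attempt and no reset: what is moved stays moved. The work goes in short steps, Python scripts to look and compute and a shell command to move; the robot and the scene stay as the last step left them, time stands still between calls to the robot, and variables do not carry over. Pictures are saved under pics/ and viewed, and the job is handed in when it is done.

```bash
mkdir -p pics; ls
python3 - <<'E'
from cell import manip,cams,models
import cv2
s=manip.read_state()
print({k:(s[k] if not hasattr(s[k],'tolist') else s[k].tolist()) for k in s})
for n in ("scene","top","wrist"):
    c=cams.camera(n); cv2.imwrite(f"pics/a_{n}.png",c["frame"][:,:,::-1]); print(n,c["K"],c["pose"])
E
```

```text
pics
{'clock': 0.0, 'joints': [1.1744151739668045, 0.3004963897203159, 1.5216135473238708, 1.8542961280728337e-05, 1.3207242204162744, -0.06659655103429782], 'qd': [-8.74540002514171e-05, -0.0003434521298532325, -0.00027420364672892214, -0.0008813629225392714, 0.0006894534009281234, -0.001902554526081629], 'effort': [-0.00130981261463603, -53.180891275405884, -35.27326941490173, 0.07079753559082747, 0.02444434678182006, -5.803961812489433e-05], 'eef_pos': [178.0022414077497, 520.1099555912335, 212.85873015594035], 'eef_rot': [-3.1403550969749854, -0.0001005394057118636, 2.8118033895343237], 'wrist_force': [0.33754560431884145, -0.1768987138711898, 0.06407604120275881], 'moment': [-0.0106202033656529, 0.022484399109317713, 0.026180037918309418], 'finger_gap': 94.15474903544259}
scene [[422.1609062    0.         321.91600985]
 [  0.         422.1609062  200.8953659 ]
 [  0.           0.           1.        ]] [[ 5.00148653e-01  5.44392434e-01 -6.73415328e-01  1.35987249e+03]
 [ 8.65938900e-01 -3.13467750e-01  3.89727842e-01 -4.74112286e+02]
 [ 1.07090103e-03 -7.78058383e-01 -6.28191058
[... 191 characters left out ...]
    0.           1.        ]] [[-8.76180853e-02 -9.73351860e-01  2.11917975e-01  2.19043306e+02]
 [-9.96150612e-01  8.50459913e-02 -2.12399890e-02  5.36695755e+01]
 [ 2.65120849e-03 -2.12963228e-01 -9.77056618e-01  1.40101816e+03]
 [ 0.00000000e+00  0.00000000e+00  0.00000000e+00  1.00000000e+00]]
wrist [[284.79033719   0.         315.78946395]
 [  0.         284.79033719 196.57143096]
 [  0.           0.           1.        ]] [[ 3.22568178e-01  9.22099483e-01  2.13734212e-01  1.16679411e+02]
 [ 9.46544984e-01 -3.13869895e-01 -7.44196370e-02  5.41225830e+02]
 [-1.53757413e-03  2.26314453e-01 -9.74053081e-01  3.84569753e+02]
 [ 0.00000000e+00  0.00000000e+00  0.00000000e+00  1.00000000e+00]]
```

View pics/a_top.png

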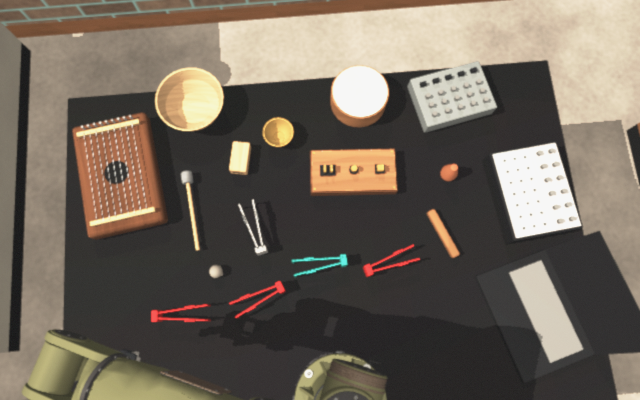

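View pics/a_scene.png

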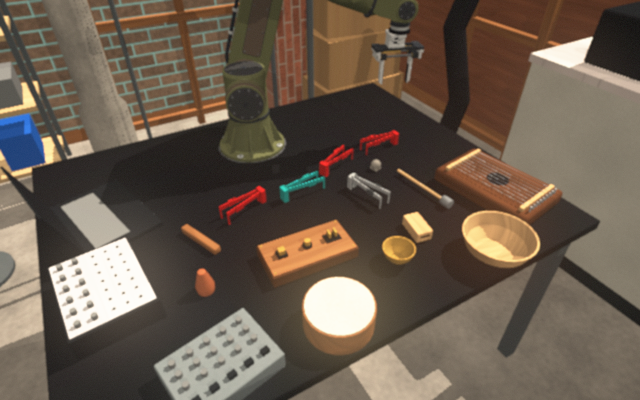

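View pics/a_wrist.png

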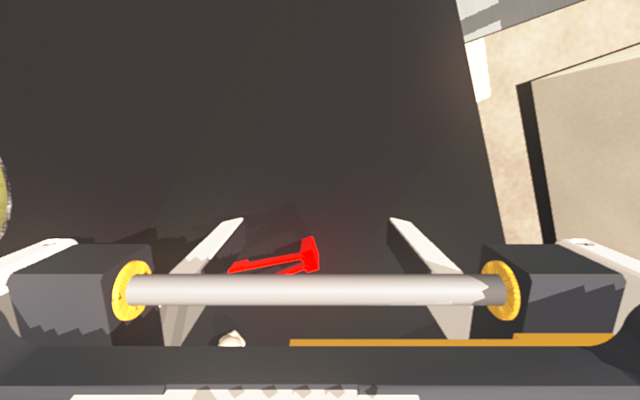

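```bash
cat > h.py <<'E'
import numpy as np,cv2
from cell import manip,cams,models
def ray(c,p):
    d=np.linalg.inv(c["K"])@np.array([p[0],p[1],1.]);return c["pose"][:3,3],c["pose"][:3,:3]@d
def onz(c,p,z):
    o,d=ray(c,p);t=(z-o[2])/d[2];return o+t*d
def proj(c,P):
    q=c["pose"][:3,:3].T@(np.asarray(P,float)-c["pose"][:3,3]);q=c["K"]@q;return q[:2]/q[2]
def tri(obs):
    A=np.zeros((3,3));b=np.zeros(3)
    for c,p in obs:
        o,d=ray(c,p);d=d/np.linalg.norm(d);M=np.eye(3)-np.outer(d,d);A+=M;b+=M@o
    return np.linalg.solve(A,b)
def shot(n,f=None,crop=None,k=1):
    c=cams.camera(n)
    if f:
        im=c["frame"][:,:,::-1]
        if crop: x0,y0,x1,y1=crop; im=im[y0:y1,x0:x1]
        cv2.imwrite("pics/"+f,cv2.resize(im,None,fx=k,fy=k,interpolation=cv2.INTER_CUBIC))
    return c
E
python3 - <<'E'
from h import *
t=shot("top","b_top.png",(220,135,420,265),4)
s=shot("scene","b_scene.png",(240,160,420,290),4)
for nm in "tweezers tone_box round_stud square_stud bar_left bar_right pad_left tip_left tip_right".split():
    for cn,c in(("top",t),("scene",s)):
        for r in models.regions_of(cn,nm)[:6]:
            z=dict(tweezers=40,tone_box=40,round_stud=62,square_stud=62,bar_left=66,bar_right=66,pad_left=40).get(nm,0)
            print(nm,cn,round(r["score"],2),np.round(r["point"],1),r["pixels"].sum(),np.round(onz(c,r["point"],z),1))
E
```

```text
tweezers top 0.76 [316.3 260.2] 349 [377.7  30.1  40. ]
tweezers top 0.76 [162.  316.5] 153 [261.9 460.3  40. ]
tweezers top 0.67 [259.  235.6] 329 [460.7 184.2  40. ]
tweezers top 0.62 [372.9 267.5] 154 [ 343.8 -124.4   40. ]
tweezers top 0.55 [250.4 295.7] 254 [296.5 218.3  40. ]
tweezers scene 0.9 [242.6 200.6] 651 [ 359.9 -178.1   40. ]
tweezers scene 0.87 [379.8 138.3] 311 [266.4 411.   40. ]
tweezers scene 0.83 [298.9 186.1] 413 [380.5   6.9  40. ]
tweezers scene 0.81 [368.6 187. ] 415 [496.6 198.9  40. ]
tweezers scene 0.75 [417.6 226.7] 592 [722.2 212.1  40. ]
tweezers scene 0.74 [201.6 284.1] 432 [ 618.7 -389.2   40. ]
tone_box top 0.75 [358.1 173. ] 3594 [ 618.7 -112.6   40. ]
tone_box scene 0.64 [305.4 251. ] 3438 [ 646.8 -112.5   40. ]
tone_box scene 0.64 [280.  252.1] 58 [ 616.4 -173.4   40. ]
round_stud top 0.61 [441.  231.8] 477 [ 423.5 -320.7   62. ]
round_stud scene 0.46 [305.9 241.1] 32 [ 634.1 -103.6   62. ]
square_stud top 0.56 [380.6 169.8] 31 [ 616.1 -174.8   62. ]
bar_right top 0.53 [256.5 248.4] 141 [421.2 190.8  66. ]
bar_right scene 0.69 [373.  187.2] 181 [5
[... 588 characters left out ...]
ip_left top 0.41 [398.  250.3] 40 [ 390.3 -207.1    0. ]
tip_left scene 0.66 [241.7 201.2] 162 [ 312.4 -167.3   -0. ]
tip_left scene 0.61 [336.1 154.3] 89 [226.2 243.1   0. ]
tip_left scene 0.47 [374.5 186.3] 108 [461.1 251.3   0. ]
tip_right top 0.6 [245.5 296.1] 17 [298.9 237.    0. ]
tip_right top 0.56 [404.3 262. ] 67 [ 355.2 -220.9    0. ]
tip_right top 0.46 [255.1 218. ] 69 [520.7 196.1   0. ]
tip_right scene 0.75 [235.2 199.4] 175 [ 293.2 -182.1    0. ]
tip_right scene 0.66 [337.7 157.6] 124 [248.4 236.4   0. ]
tip_right scene 0.51 [310.2 186.6] 136 [354.1  62.2   0. ]
tip_right scene 0.45 [375.4 135.2] 145 [184.4 453.4   0. ]
tip_right scene 0.44 [365.7 188.1] 140 [454.5 219.8   0. ]
```

View pics/b_top.png

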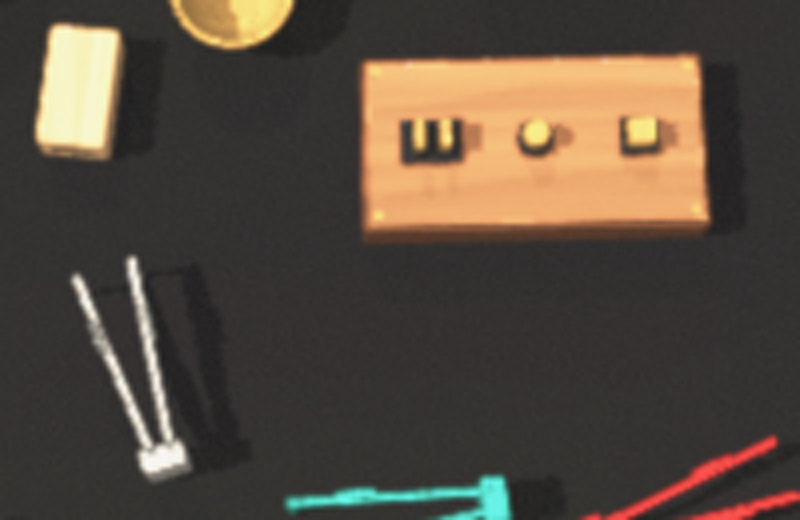

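View pics/b_scene.png

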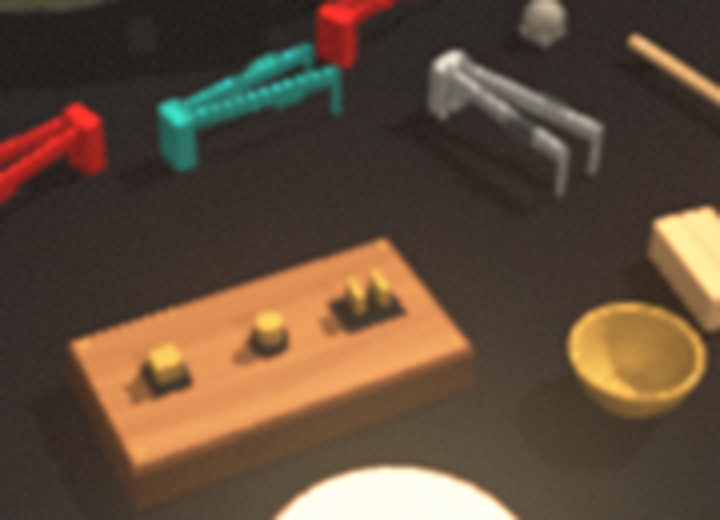

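Run:
```python
from h import *
t=cams.camera("top");s=cams.camera("scene")
T=lambda p:(p[0]/4+220-.375,p[1]/4+135-.375)
S=lambda p:(p[0]/4+240-.375,p[1]/4+160-.375)
for n,a,b,z in (("sq",(641,131),(166,358),62),("round",(537,133),(269,325),62),("bL",(419,135),(380,287),66),("bR",(445,135),(355,293),66),("heel",(165,458),(455,60),48),("endL",(77,277),(601,128),47),("endR",(132,260),(566,147),47)):
    print(n,onz(t,T(a),z).round(1),onz(s,S(b),z).round(1),tri([(t,T(a)),(s,S(b))]).round(1))
for p in ((362,63),(697,57),(708,221),(363,228)): print("corner",onz(t,T(p),40).round(1))
for p in ((72,345),(385,238),(471,350),(138,466)): print("cornerS",onz(s,S(p),40).round(1))
```

```text
sq [ 623.4 -173.6   62. ] [ 628.1 -174.3   62. ] [ 624.7 -173.6   58.6]
round [628.4 -99.6  62. ] [ 634.7 -100.9   62. ] [630.1 -99.4  57.3]
bL [632.9 -15.5  66. ] [643.7 -19.2  66. ] [635.9 -15.2  57.7]
bR [631.3 -33.9  66. ] [640.3 -37.1  66. ] [633.7 -33.8  59.1]
heel [420.9 180.7  48. ] [424.  187.7  48. ] [422.8 184.   47.9]
endL [555.3 234.6  47. ] [557.2 237.2  47. ] [556.3 236.   46.5]
endR [564.3 195.   47. ] [563. 199.  47.] [564.6 196.   49. ]
corner [699.2  19.6  40. ]
corner [ 682.6 -224.6   40. ]
corner [ 558.9 -217.4   40. ]
corner [575.3  29.5  40. ]
cornerS [ 564.7 -216.1   40. ]
cornerS [577.2  26.1  40. ]
cornerS [704.4  16.7  40. ]
cornerS [ 684.9 -222.7   40. ]
```

```bash
cat >> h.py <<'E'
from scipy.spatial.transform import Rotation as Ro
def need(x,y,z,yaw):
    s=manip.read_state();R=Ro.from_euler('xyz',s["eef_rot"]).as_matrix()
    d=R.T@(np.array([x,y,z])-s["eef_pos"])/10
    dy=-(yaw-s["eef_rot"][2]);dy=(dy+np.pi)%(2*np.pi)-np.pi
    print("clock",round(s["clock"],2),"pos",np.round(s["eef_pos"],1),"rot",np.round(s["eef_rot"],4),"gap",round(s["finger_gap"],1),"F",np.round(s["wrist_force"],2),"NEED cm",np.round(d,2),"turn",round(dy,4))
E
python3 -m pendant '[[[-5,-2.2,0,0.15],[-10,-4.5,0,0.3],[-14,-6.5,0,0.45],[-19,-8.5,0,0.6],[-23,-10.5,0,0.75]]]' - 
python3 -c "
from h import *
need(514,205,213,0.238);print(manip.read_state()['joints'])"
```

```text
clock: 1.75
eef_pos: [360.9, 347.1, 213.6]
eef_rot: [3.141, -0.0, 2.056]
wrist_force: [1.6, 1.3, -0.7]
finger_gap: 94.0
clock 1.75 pos [360.9 347.1 213.6] rot [ 3.1411e+00 -2.0000e-04  2.0558e+00] gap 94.0 F [ 1.63  1.26 -0.74] NEED cm [-19.71   6.92   0.07] turn 1.8178
[6.92744305e-01 1.89483544e-01 1.65784571e+00 4.94848437e-05
 1.29371896e+00 2.07711030e-01]
```

```bash
python3 -m pendant '[[[-4,1.4,0,0.15],[-8,2.8,0,0.3],[-12,4.2,0,0.45],[-16,5.6,0,0.6],[-19.7,6.9,0,0.75]]]'
python3 -m pendant '[[[0,0,0,0.15],[0,0,0,0.3],[0,0,0,0.45],[0,0,0,0.6],[0,0,0,0.75]]]'
python3 -c "
from h import *
need(514,205,213,0.238);print(manip.read_state()['joints'])"
```

```text
clock: 2.25
eef_pos: [514.6, 205.8, 213.5]
eef_rot: [3.141, -0.0, 1.305]
wrist_force: [-0.5, 1.1, 0.6]
finger_gap: 93.7
clock: 2.75
eef_pos: [513.4, 207.4, 213.4]
eef_rot: [-3.142, 0.0, 0.556]
wrist_force: [-1.7, 0.2, -0.2]
finger_gap: 94.0
clock 2.75 pos [513.4 207.4 213.4] rot [-3.1416e+00  1.0000e-04  5.5560e-01] gap 94.0 F [-1.75  0.2  -0.25] NEED cm [-0.07  0.23  0.04] turn 0.3176
[3.17707395e-01 3.08195598e-01 1.51029242e+00 1.45555126e-06
 1.32316659e+00 1.33294076e+00]
```

```bash
python3 -m pendant '[[[0,0,0,0.15],[0,0,0,0.3],[0,0,0,0.32],[0,0,0,0.32]]]'
python3 -c "
from h import *
need(514,205,213,0.238)
c=shot('wrist','c1.png')
print(c['pose'].round(3).tolist())
for P in ((514,205,40),(560,216,47)): print(proj(c,P))
"
```

```text
clock: 3.15
eef_pos: [513.4, 207.4, 213.5]
eef_rot: [3.142, 0.0, 0.245]
wrist_force: [-0.9, -0.1, -0.2]
finger_gap: 94.1
clock 3.15 pos [513.4 207.4 213.5] rot [3.1416 0.     0.2451] gap 94.1 F [-0.88 -0.08 -0.19] NEED cm [0.   0.25 0.05] turn 0.0071
[[0.244, -0.944, -0.22, 576.953], [-0.97, -0.238, -0.056, 223.003], [0.0, 0.227, -0.974, 385.057], [0.0, 0.0, 0.0, 1.0]]
[317.39981233 184.73064634]
[317.96034536 146.11533463]
```

View pics/c1.png

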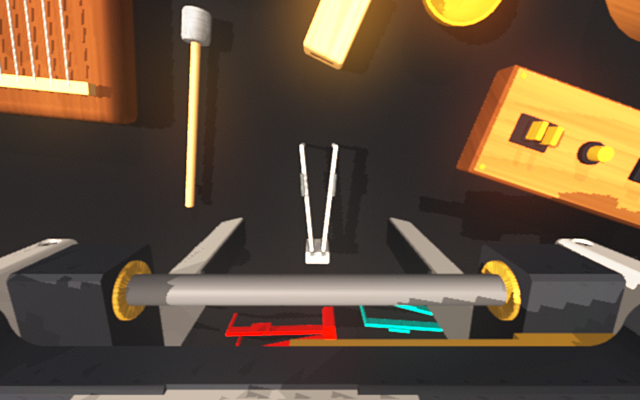

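Run:
```python
from h import *
c=shot("wrist","c2.png",(280,130,355,270),5)
# feet/ends reference
```

```text
(no output)
```

View pics/c2.png

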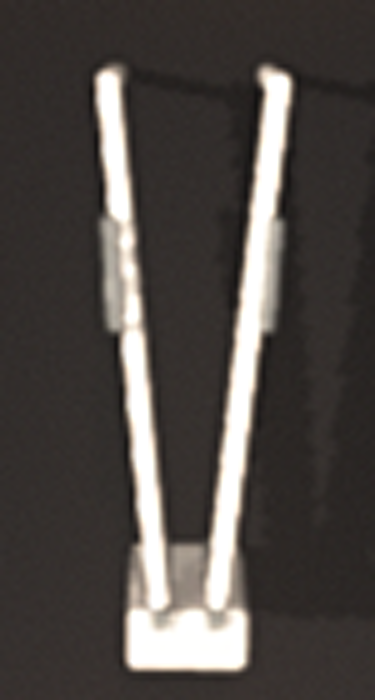

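Run:
```python
from h import *
c=cams.camera("wrist")
f=lambda a,b,z:onz(c,(a/5+280-.4,b/5+130-.4),z)
e=f(193,75,47);h=f(187,640,48);g=f(192,273,47)
print(e,h,g,np.linalg.norm(e-h),np.arctan2(*(e-h)[[1,0]]),np.arctan2(*(e-g)[[1,0]]))
print("pad width",np.linalg.norm(f(104,273,45)-f(277,273,45)), "pad len",np.linalg.norm(f(100,217,50)-f(100,331,50)))
need(g[0],g[1],29,0.24)
```

```text
[561.76028263 216.16767861  47.        ] [423.44177036 182.66072098  48.        ] [516.08494497 204.82617295  47.        ] 142.32261607525103 0.23766655645882812 0.24338460923063376
pad width 41.9970086493107 pad len 27.730564871311223
clock 3.3 pos [513.4 207.4 213.4] rot [-3.1416  0.      0.2446] gap 94.0 F [ 0.06 -0.26  0.4 ] NEED cm [ 0.2   0.31 18.44] turn 0.0046
```

```bash
python3 -m pendant '[[[0.2,0.3,5,0],[0.2,0.3,10,0],[0.2,0.3,14.5,0],[0.2,0.3,17,0],[0.2,0.3,17.5,0]]]'
python3 -c "
from h import *
need(516.1,204.8,29,0.24)
c=shot('wrist','c3.png')"
```

```text
clock: 3.8
eef_pos: [514.5, 204.4, 35.5]
eef_rot: [3.141, 0.005, 0.243]
wrist_force: [0.2, 0.4, -0.1]
finger_gap: 93.7
clock 3.8 pos [514.5 204.4  35.5] rot [3.1412 0.005  0.2435] gap 93.7 F [ 0.24  0.42 -0.05] NEED cm [0.16 0.   0.65] turn 0.0035
```

View pics/c3.png

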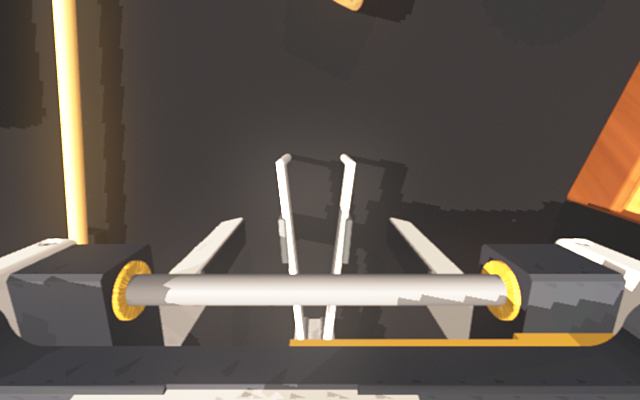

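```bash
python3 -m pendant '[[[0.1,0,0.3,0],[0.1,0,0.6,0],[0.1,0,0.6,0]]]'
python3 -m pendant '[[[0,0,0,0],[0,0,0,0],[0,0,0,0],[0,0,0,0],[0,0,0,0]]]' -0.23 25
python3 -m pendant '[[[0,0,0,0],[0,0,0,0],[0,0,0,0]]]'
python3 -c "
from h import *
need(516.1,204.8,29,0.24)
c=shot('wrist','c4.png')"
```

```text
clock: 4.15
eef_pos: [517.5, 205.3, 33.3]
eef_rot: [-3.141, -0.002, 0.242]
wrist_force: [-0.4, -0.8, -1.0]
finger_gap: 93.9
clock: 4.65
eef_pos: [517.0, 205.2, 32.5]
eef_rot: [-3.142, -0.0, 0.242]
wrist_force: [0.4, 0.6, 0.4]
finger_gap: 57.2
clock: 4.95
eef_pos: [517.1, 205.2, 32.5]
eef_rot: [3.142, -0.0, 0.242]
wrist_force: [0.3, -0.5, -1.0]
finger_gap: 36.8
clock 4.95 pos [517.1 205.2  32.5] rot [ 3.1415e+00 -1.0000e-04  2.4180e-01] gap 36.8 F [ 0.33 -0.51 -0.96] NEED cm [-0.1   0.01  0.35] turn 0.0018
```

View pics/c4.png

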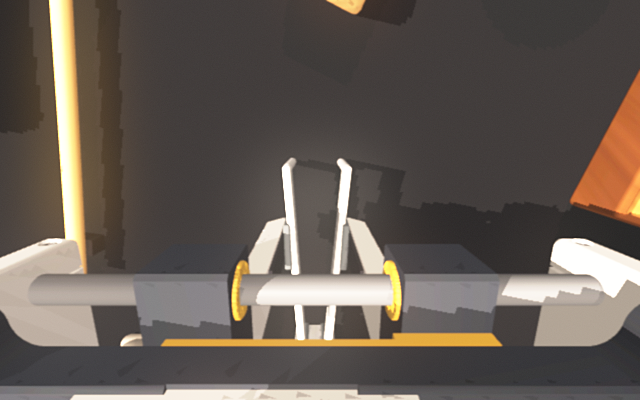

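```bash
python3 -m pendant '[[[0,0,-1,0],[0,0,-4,0],[0,0,-8,0],[0,0,-11,0],[0,0,-11,0]]]'
python3 -m pendant '[[[0,0,0,0],[0,0,0,0],[0,0,0,0]]]'
python3 -c "
from h import *
need(516.1,204.8,29,0.24)
c=shot('wrist','c5.png')
shot('scene','c5s.png',(300,100,480,240),4)"
```

```text
clock: 5.5
eef_pos: [518.6, 205.8, 147.4]
eef_rot: [-3.141, -0.007, 0.242]
wrist_force: [0.2, 0.1, -1.3]
finger_gap: 36.3
clock: 5.8
eef_pos: [516.5, 205.0, 141.3]
eef_rot: [3.141, 0.002, 0.242]
wrist_force: [0.5, -0.4, -0.7]
finger_gap: 36.5
clock 5.8 pos [516.5 205.  141.3] rot [3.1415e+00 2.0000e-03 2.4180e-01] gap 36.5 F [ 0.46 -0.42 -0.65] NEED cm [-2.000e-02  1.000e-02  1.123e+01] turn 0.0018
```

View pics/c5.png

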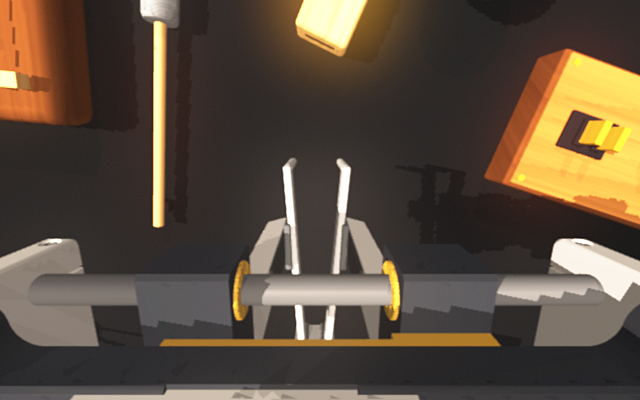

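View pics/c5s.png

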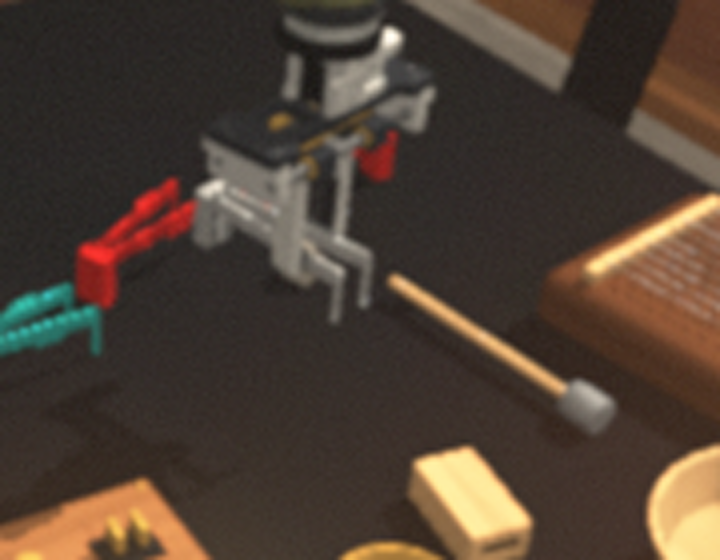

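```bash
python3 -c "
from h import *
need(584.6,-113.2,141,-0.064)"
```

```text
clock 5.9 pos [516.7 205.1 141.6] rot [3.1415e+00 1.5000e-03 2.4180e-01] gap 36.4 F [ 0.06  0.11 -1.49] NEED cm [-1.03 32.53  0.07] turn 0.3058
```

```bash
python3 -m pendant '[[[-0.1,2,0,0.03],[-0.2,6,0,0.1],[-0.4,10.5,0,0.16],[-0.6,15,0,0.23],[-0.7,19.5,0,0.3]]]'
python3 -c "
from h import *
need(584.6,-113.2,141,-0.064)"
```

```text
clock: 6.4
eef_pos: [556.8, 12.5, 142.1]
eef_rot: [-3.142, 0.001, -0.061]
wrist_force: [0.3, 0.7, -0.9]
finger_gap: 36.3
clock 6.4 pos [556.8  12.5 142.1] rot [-3.1416e+00  6.0000e-04 -6.0800e-02] gap 36.3 F [ 0.28  0.74 -0.93] NEED cm [ 3.54 12.37  0.11] turn 0.0032
```

```bash
python3 -m pendant '[[[1.2,4,0,0],[2.4,8,0,0],[3.2,11,0,0],[3.5,12.4,0,0],[3.5,12.4,0,0]]]'
python3 -m pendant '[[[0,0,0,0],[0,0,0,0]]]'
python3 -c "
from h import *
need(584.6,-113.2,141,-0.064)
c=shot('wrist','d1.png')
d=c['pose'];
for P in ((630,-99.5,62),(624,-174,62),(633,-16,66),(631.5,-34.5,66)):print(proj(c,P))
"
```

```text
clock: 6.9
eef_pos: [584.5, -112.8, 141.8]
eef_rot: [-3.141, 0.001, -0.06]
wrist_force: [-0.6, 0.1, -0.4]
finger_gap: 36.6
clock: 7.1
eef_pos: [584.5, -110.2, 142.4]
eef_rot: [-3.141, 0.0, -0.057]
wrist_force: [0.1, 0.1, -1.1]
finger_gap: 36.4
clock 7.1 pos [ 584.5 -110.2  142.4] rot [-3.1414e+00  2.0000e-04 -5.6700e-02] gap 36.4 F [ 0.07  0.06 -1.07] NEED cm [0.02 0.3  0.14] turn 0.0073
[300.33748934 154.45215803]
[385.27399546 156.58657073]
[203.64859136 156.73150429]
[225.11633626 157.2805075 ]
```

View pics/d1.png

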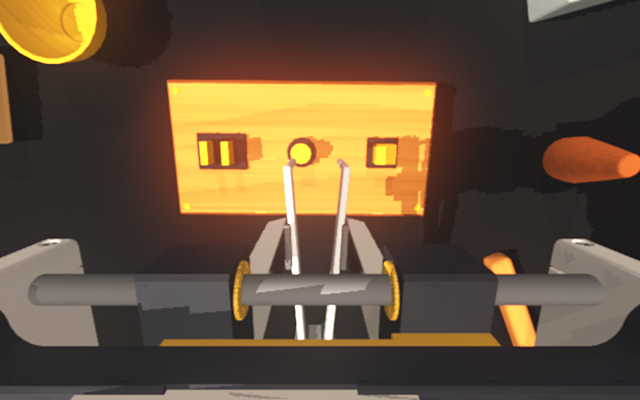

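```bash
python3 -c "
from h import *
c=shot('wrist','d2.png',(180,120,340,200),5)"; python3 -c "
from h import *
shot('wrist','d3.png',(270,130,420,230),5)"
```

```text
(no output)
```

View pics/d2.png

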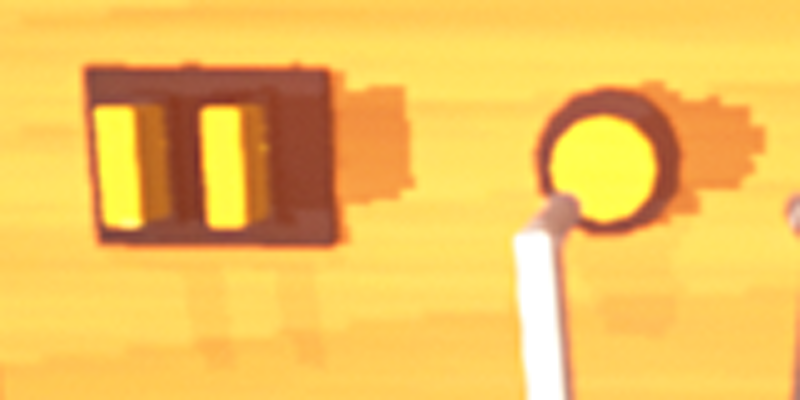

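View pics/d3.png

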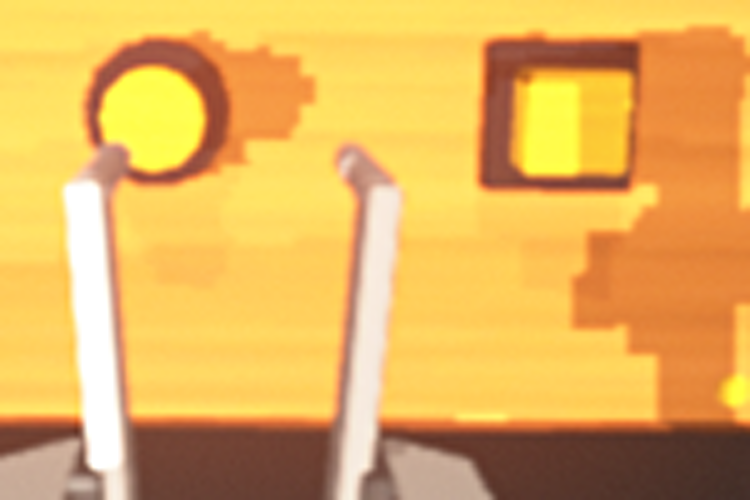

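```bash
python3 -c "
from h import *
need(584.6,-113.2,141,-0.064)
c=cams.camera('wrist')
k=.4
P={}
for n,p,z in (('bL',(204,153.4),66),('bR',(224.8,153.2),66),('round',(300.6,153.5),62),('sq',(384.6,154.6),62),('tL',(293.3,161.2),110),('tR',(340,162),110)):
    P[n]=onz(c,(p[0]-k,p[1]-k),z);print(n,P[n].round(1))
m=(P['bL']+P['bR'])/2
print('gap',np.linalg.norm(P['bL']-P['bR']),np.linalg.norm(m-P['round']),np.linalg.norm(P['round']-P['sq'])); d=m-P['sq'];print(np.arctan2(-d[0],d[1])); print('tipgap',np.linalg.norm(P['tL']-P['tR']))
e=manip.read_state()['eef_pos'];y=manip.read_state()['eef_rot'][2]
for t in('tL','tR'):
    d=P[t]-e;print(t,'fwd',d[0]*np.cos(y)+d[1]*np.sin(y),'left',-d[0]*np.sin(y)+d[1]*np.cos(y))
for a in ((175,92),(187,205),(427,91),(418,208)): print(onz(c,a,40).round(1))
"
```

```text
clock 7.25 pos [ 584.6 -110.6  142.6] rot [-3.1416e+00 -1.0000e-04 -5.6900e-02] gap 36.5 F [-0.36 -0.85 -0.73] NEED cm [0.01 0.26 0.16] turn 0.0071
bL [636.3 -16.8  66. ]
bR [635.5 -34.8  66. ]
round [631.3 -99.9  62. ]
sq [ 626.3 -173.5   62. ]
tL [629.7 -97.1 110. ]
tR [ 627.3 -130.4  110. ]
gap 17.980815003340282 74.35764973598744 73.8230867351487
-0.06530914416962483
tipgap 33.4210064742664
tL fwd 44.20121220952078 left 16.279187361095023
tR fwd 43.68323250070759 left -17.137804884979648
[691.1  11.5  40. ]
[584.8  17.3  40. ]
[ 679.2 -217.7   40. ]
[ 568.9 -212.3   40. ]
```

```bash
python3 -m pendant '[[[0.18,0.27,1,0.008],[0.18,0.27,2.2,0.008],[0.18,0.27,3.4,0.008],[0.18,0.27,4.2,0.008],[0.18,0.27,4.4,0.008]]]'
python3 -m pendant '[[[0,0,0,0],[0,0,0,0]]]'
python3 -c "
from h import *
need(584.6,-113.2,94.5,-0.064)
c=shot('wrist','d4.png',(250,100,410,220),5)
c=shot('scene','d4s.png',(240,170,400,290),5)
"
```

```text
clock: 7.8
eef_pos: [585.7, -114.3, 96.8]
eef_rot: [-3.141, 0.002, -0.066]
wrist_force: [0.2, -0.8, 0.6]
finger_gap: 36.6
clock: 8.0
eef_pos: [586.5, -114.5, 98.8]
eef_rot: [3.141, -0.001, -0.066]
wrist_force: [0.1, 0.0, 0.5]
finger_gap: 36.4
clock 8.0 pos [ 586.5 -114.5   98.8] rot [ 3.1415e+00 -6.0000e-04 -6.6200e-02] gap 36.4 F [0.11 0.02 0.48] NEED cm [-0.2  -0.12  0.43] turn -0.0022
```

View pics/d4.png

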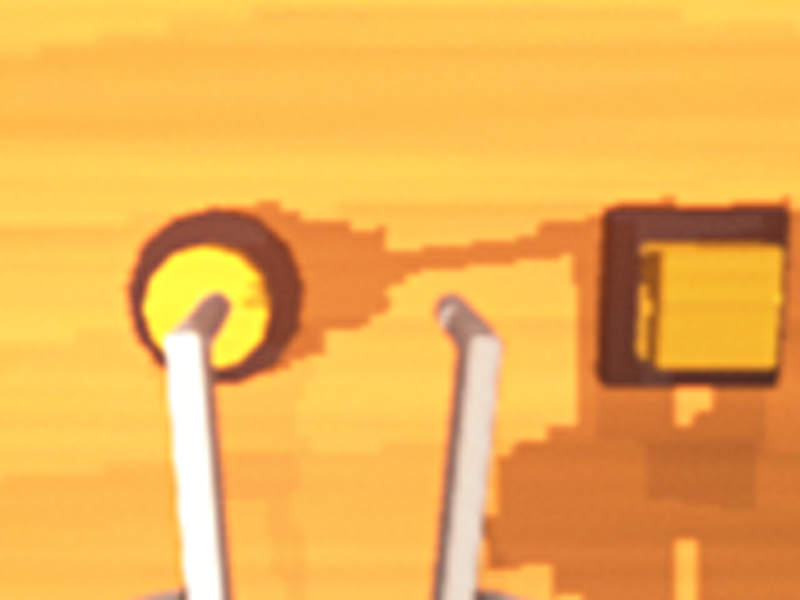

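View pics/d4s.png

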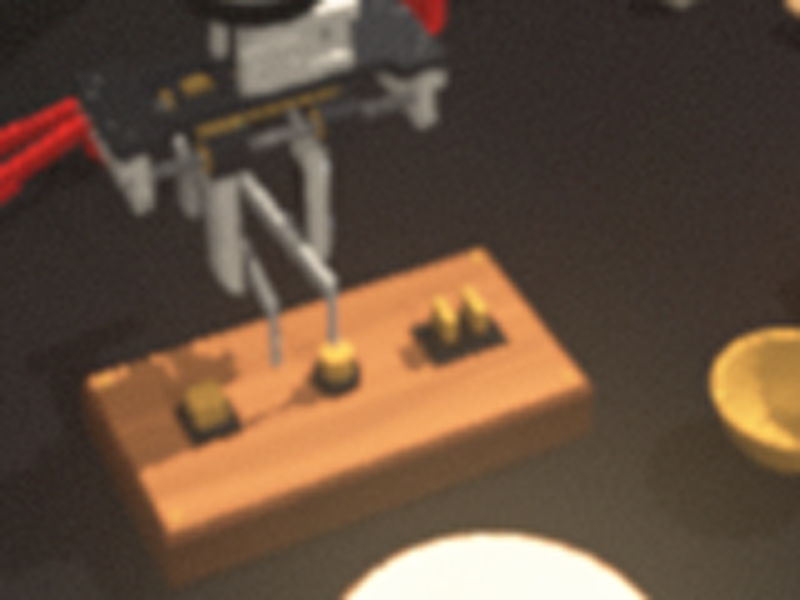

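```bash
python3 -m pendant '[[[0,0,0.25,0],[0,0,0.45,0],[0,0,0.6,0],[0,0,0.7,0],[0,0,0.7,0]]]'
python3 -m pendant '[[[0,0,0,0],[0,0,0,0],[0,0,0,0],[0,0,0,0]]]'
python3 -c "
from h import *
need(584.6,-113.2,94.5,-0.064)
c=shot('wrist','d5.png',(250,100,410,220),5)
c=shot('scene','d5s.png',(240,170,400,290),5)
"
```

```text
clock: 8.6
eef_pos: [586.3, -114.4, 91.4]
eef_rot: [-3.142, 0.0, -0.066]
wrist_force: [-0.3, 0.5, 0.2]
finger_gap: 36.7
clock: 9.0
eef_pos: [586.3, -114.4, 91.5]
eef_rot: [3.142, -0.0, -0.066]
wrist_force: [-0.3, -0.1, -0.4]
finger_gap: 36.4
clock 9.0 pos [ 586.3 -114.4   91.5] rot [ 3.1416 -0.     -0.0662] gap 36.4 F [-0.3  -0.13 -0.39] NEED cm [-0.18 -0.11 -0.3 ] turn -0.0022
```

View pics/d5.png

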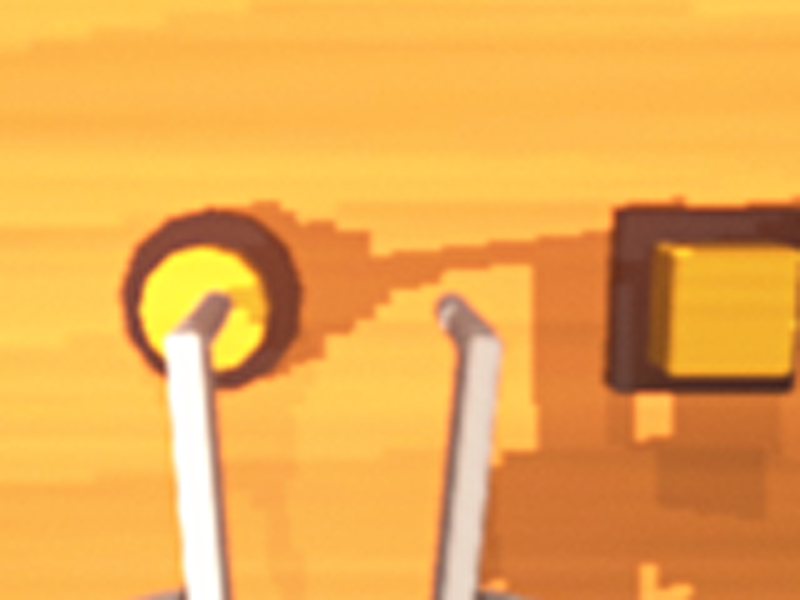

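View pics/d5s.png

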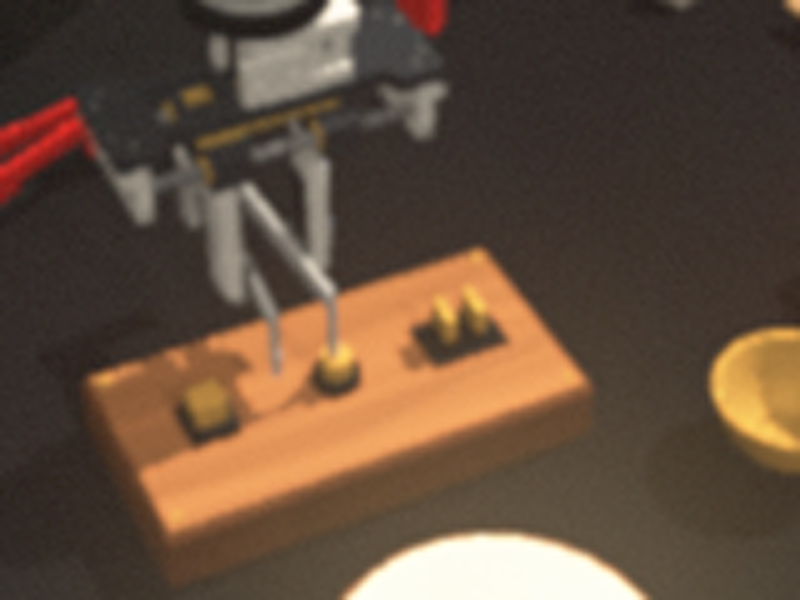

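```bash
cat >> h.py <<'E'
def avgF(n=8):
    L=[]
    for _ in range(n):
        cams.camera("top");s=manip.read_state();L.append(np.r_[s["wrist_force"],s["moment"],s["eef_pos"][2]])
    L=np.array(L);print("meanF",L.mean(0).round(3),"se",(L.std(0)/n**.5).round(3))
E
python3 -c "
from h import *
avgF()"
python3 -m pendant '[[[0,0,0.1,0],[0,0,0.1,0],[0,0,0.1,0]]]'
python3 -c "
from h import *
avgF()"
python3 -m pendant '[[[0,0,-1,0],[0,0,-2,0],[0,0,-2.5,0],[0,0,-2.5,0],[0,0,-2.5,0]]]'
python3 -c "
from h import *
avgF()
c=shot('wrist','d6.png',(250,100,410,220),5)
need(584.6,-113.2,94.5,-0.064)
"
```

```text
meanF [-3.0300e-01  2.7100e-01 -1.8300e-01  2.1000e-02  1.4400e-01 -1.1000e-02
  9.1457e+01] se [0.199 0.138 0.102 0.011 0.012 0.013 0.006]
clock: 9.8
eef_pos: [586.2, -114.5, 90.4]
eef_rot: [-3.142, 0.0, -0.066]
wrist_force: [-0.5, 0.6, 0.6]
finger_gap: 36.3
meanF [2.6000e-02 1.7300e-01 4.0400e-01 0.0000e+00 1.2200e-01 5.0000e-03
 9.0447e+01] se [0.207 0.196 0.15  0.008 0.007 0.012 0.003]
clock: 10.7
eef_pos: [586.2, -114.4, 115.5]
eef_rot: [3.142, -0.0, -0.066]
wrist_force: [-0.5, 0.1, -0.1]
finger_gap: 36.2
meanF [-5.10000e-02  2.00000e-03 -5.46000e-01 -1.00000e-03  1.45000e-01
 -1.20000e-02  1.15168e+02] se [0.238 0.132 0.205 0.008 0.005 0.011 0.027]
clock 11.15 pos [ 586.3 -114.4  115.3] rot [ 3.1416e+00  2.0000e-04 -6.6100e-02] gap 36.7 F [ 0.23  0.16 -0.97] NEED cm [-0.17 -0.11  2.08] turn -0.0021
```

View pics/d6.png

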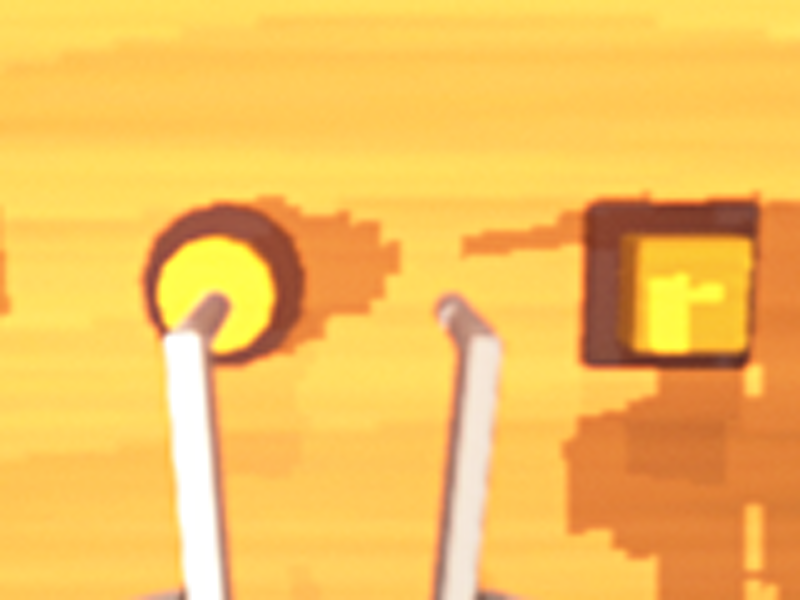

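```bash
python3 -m pendant '[[[0,2,0,0],[0,5,0,0],[0,7.2,0,0],[0,7.5,0,0],[0,7.5,0,0]]]'
python3 -m pendant '[[[0,0,0,0],[0,0,0,0]]]'
python3 -c "
from h import *
c=shot('wrist','e1.png',(250,100,410,220),5)
need(581.3,-189.2,94.5,-0.066)
"
```

```text
clock: 11.65
eef_pos: [581.2, -189.4, 115.3]
eef_rot: [-3.141, 0.0, -0.067]
wrist_force: [-1.0, -0.1, -0.1]
finger_gap: 36.3
clock: 11.85
eef_pos: [581.5, -188.3, 115.5]
eef_rot: [-3.141, 0.0, -0.065]
wrist_force: [-0.3, -0.0, -1.5]
finger_gap: 36.1
clock 11.9 pos [ 581.5 -188.4  115.5] rot [-3.1415e+00 -1.0000e-04 -6.5200e-02] gap 36.2 F [-0.37 -0.7   0.12] NEED cm [-0.01  0.08  2.1 ] turn 0.0008
```

View pics/e1.png

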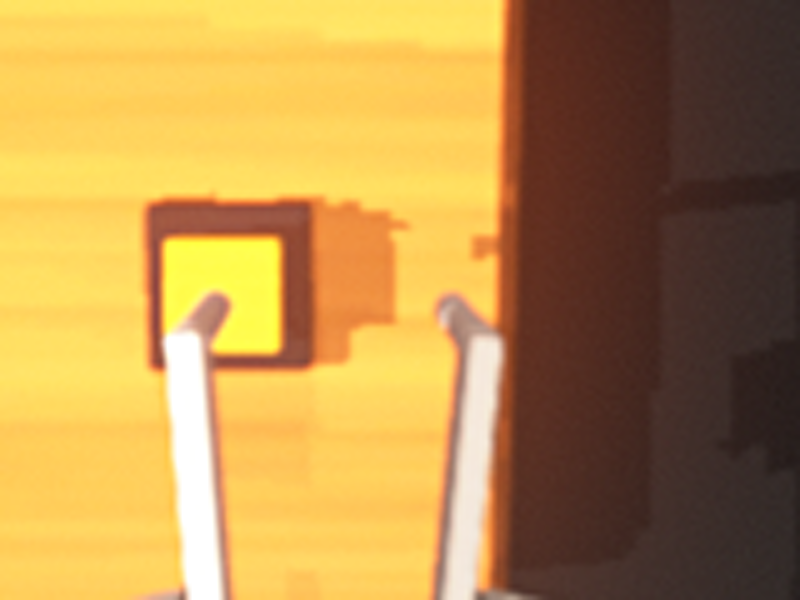

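```bash
python3 -m pendant '[[[0,0,0.7,0],[0,0,1.4,0],[0,0,1.9,0],[0,0,2.2,0],[0,0,2.4,0]]]'
python3 -m pendant '[[[0,0,0.1,0],[0,0,0.1,0],[0,0,0.1,0],[0,0,0.1,0]]]'
python3 -c "
from h import *
need(581.3,-189.2,94.5,-0.066)
avgF()
c=shot('wrist','e2.png',(250,100,410,220),5)
"
python3 -m pendant '[[[0,0,-1,0],[0,0,-2,0],[0,0,-3,0],[0,0,-3.5,0],[0,0,-3.5,0]]]'
python3 -c "
from h import *
avgF()"
```

```text
clock: 12.4
eef_pos: [581.2, -189.2, 91.0]
eef_rot: [-3.141, 0.0, -0.066]
wrist_force: [-0.1, 0.1, 0.2]
finger_gap: 36.5
clock: 12.8
eef_pos: [581.4, -189.3, 90.7]
eef_rot: [3.141, -0.0, -0.066]
wrist_force: [-1.3, 0.2, -0.8]
finger_gap: 36.6
clock 12.8 pos [ 581.4 -189.3   90.7] rot [ 3.1415e+00 -4.0000e-04 -6.6200e-02] gap 36.6 F [-1.25  0.17 -0.83] NEED cm [-0.01 -0.01 -0.38] turn -0.0002
meanF [-4.6900e-01 -6.9000e-02  2.1600e-01  2.8000e-02  2.1900e-01  1.1000e-02
  9.0542e+01] se [0.167 0.187 0.07  0.011 0.008 0.014 0.021]
clock: 13.75
eef_pos: [581.7, -189.4, 126.6]
eef_rot: [3.141, -0.002, -0.066]
wrist_force: [0.1, -0.2, -0.7]
finger_gap: 36.3
meanF [ 1.44000e-01  1.24000e-01 -7.01000e-01  6.00000e-03  1.44000e-01
  1.40000e-02  1.25194e+02] se [0.191 0.123 0.228 0.008 0.005 0.009 0.097]
```

View pics/e2.png

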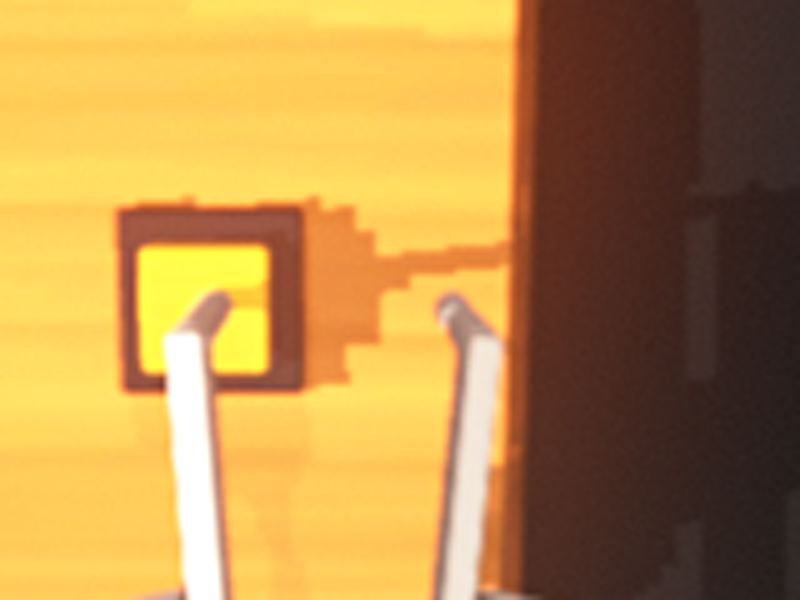

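```bash
python3 -c "
from h import *
need(592.2,-22.3,125,-0.066)"
python3 -m pendant '[[[0,-2,0,0],[0,-5.5,0,0],[0,-10,0,0],[0,-14,0,0],[0,-16.7,0,0]]]' -0.44 25
python3 -m pendant '[[[0,0,0,0],[0,0,0,0],[0,0,0,0],[0,0,0,0],[0,0,0,0]]]'
python3 -c "
from h import *
need(592.2,-22.3,125,-0.066)
c=shot('wrist','f1.png',(240,100,400,220),5)
"
```

```text
clock 14.15 pos [ 581.2 -189.3  125.2] rot [-3.1414e+00  4.0000e-04 -6.6200e-02] gap 36.3 F [ 0.7  -0.21  0.23] NEED cm [-1.000e-02 -1.673e+01  2.000e-02] turn -0.0002
clock: 14.65
eef_pos: [592.3, -20.2, 125.4]
eef_rot: [-3.141, 0.0, -0.065]
wrist_force: [-0.3, 0.1, -0.8]
finger_gap: 26.8
clock: 15.15
eef_pos: [592.3, -23.5, 125.4]
eef_rot: [3.142, 0.0, -0.067]
wrist_force: [-0.7, 0.8, -1.0]
finger_gap: 26.8
clock 15.15 pos [592.3 -23.5 125.4] rot [ 3.1416e+00  1.0000e-04 -6.7300e-02] gap 26.8 F [-0.74  0.84 -0.96] NEED cm [-0.02 -0.12  0.04] turn -0.0013
```

View pics/f1.png

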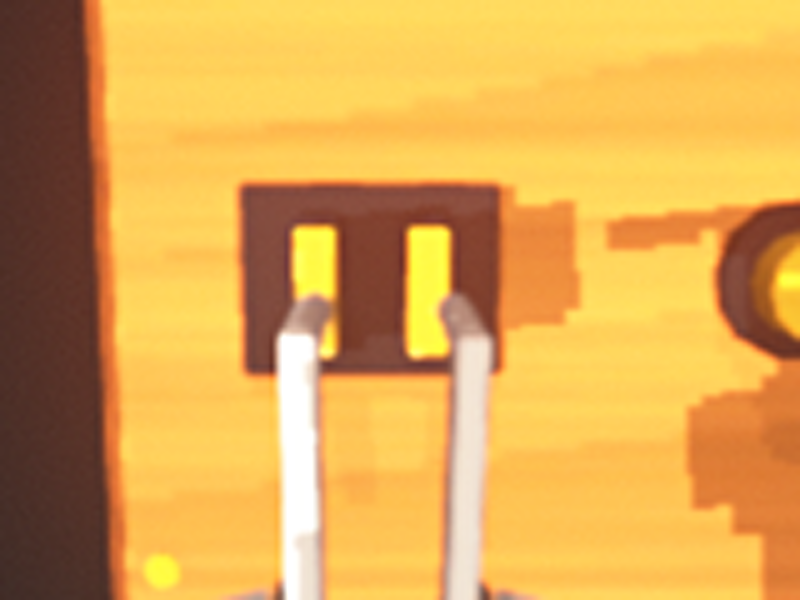

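```bash
python3 -c "
from h import *
c=cams.camera('wrist')
need(592.2,-22.3,125,-0.066)
f=lambda a,b,z:onz(c,(a/5+240-.4,b/5+100-.4),z)
e=manip.read_state()['eef_pos'];y=manip.read_state()['eef_rot'][2]
for n,p,z in (('bL',(315,292),66),('bR',(429,292),66),('tL',(316,304),93),('tR',(455,304),93)):
    q=f(*p,z);d=q-e;print(n,q.round(1),'fwd',d[0]*np.cos(y)+d[1]*np.sin(y),'left',-d[0]*np.sin(y)+d[1]*np.cos(y))
"
```

```text
clock 15.25 pos [592.3 -23.2 125.4] rot [-3.1416e+00  1.0000e-04 -6.7100e-02] gap 26.4 F [ 0.31 -0.22 -1.31] NEED cm [-0.02 -0.09  0.04] turn -0.0011
bL [636.6 -16.   66. ] fwd 43.69215020841608 left 10.181982673113085
bR [635.4 -34.3  66. ] fwd 43.71435949458968 left -8.228487736795897
tL [637.4 -17.4  93. ] fwd 44.53987182189441 left 8.826280745812657
tR [636.1 -37.2  93. ] fwd 44.56375372678464 left -11.036145879023596
```

```bash
python3 -m pendant '[[[0,-0.2,0.8,0],[0,-0.2,1.5,0],[0,-0.2,2.0,0],[0,-0.2,2.2,0],[0,-0.2,2.2,0]]]'
python3 -m pendant '[[[0,0,0,0],[0,0,0,0],[0,0,0,0]]]'
python3 -c "
from h import *
need(592.2,-21.2,103,-0.066)
c=shot('wrist','f2.png',(270,125,350,185),10)
c=shot('scene','f2s.png',(270,180,370,255),8)
"
```

```text
clock: 15.75
eef_pos: [592.4, -20.6, 103.0]
eef_rot: [-3.142, 0.001, -0.066]
wrist_force: [0.6, -0.0, -0.6]
finger_gap: 26.8
clock: 16.05
eef_pos: [592.6, -20.7, 103.7]
eef_rot: [3.142, -0.0, -0.066]
wrist_force: [-0.5, -1.1, -0.4]
finger_gap: 26.4
clock 16.05 pos [592.6 -20.7 103.7] rot [ 3.1416e+00 -4.0000e-04 -6.6200e-02] gap 26.4 F [-0.51 -1.06 -0.43] NEED cm [-0.04  0.06  0.07] turn -0.0002
```

View pics/f2.png

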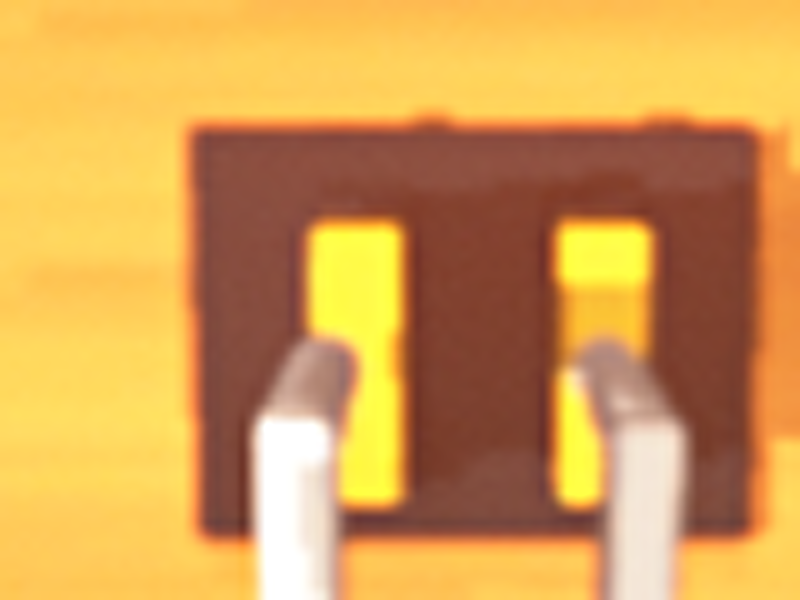

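View pics/f2s.png

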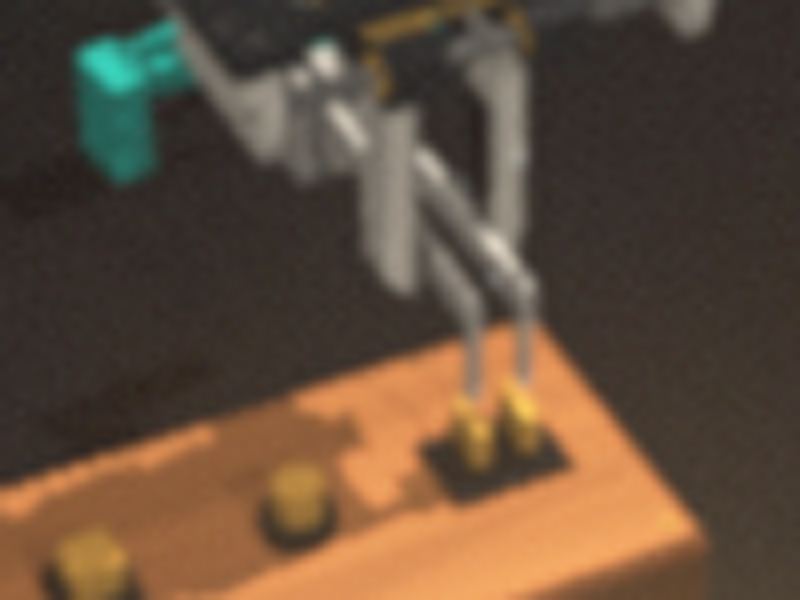

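```bash
cat > ov.py <<'E'
from h import *
def overlay(name,tips,zt,bars,crop,k):
    c=cams.camera("wrist");s=manip.read_state();e=s['eef_pos'];y=s['eef_rot'][2]
    F=np.array([np.cos(y),np.sin(y),0]);L=np.array([-np.sin(y),np.cos(y),0])
    x0,y0,x1,y1=crop
    im=cv2.resize(c["frame"][y0:y1,x0:x1,::-1],None,fx=k,fy=k,interpolation=cv2.INTER_CUBIC)
    q=lambda P:((proj(c,P)-[x0,y0]+.5)*k).astype(int)
    a=np.linspace(0,2*np.pi,40)
    for f,l in tips:
        for z,col in((zt,(255,0,0)),(zt+33,(0,160,0))):
            p=np.array([q(np.array([e[0],e[1],0])+F*(f+2.5*np.cos(t))+L*(l+2.5*np.sin(t))+[0,0,z]) for t in a])
            cv2.polylines(im,[p],True,col,1)
    for f,l in bars:
        p=np.array([q(np.array([e[0],e[1],66])+F*(f+u)+L*(l+v)) for u,v in((-10,-3),(10,-3),(10,3),(-10,3))])
        cv2.polylines(im,[p],True,(255,0,255),1)
    cv2.imwrite("pics/"+name,im)
E
python3 -c "
from ov import *
need(592.2,-21.2,103,-0.066)
overlay('f3.png',[(44.3,8.8),(44.3,-10.9)],103.7-32.5,[(43.7,7.6),(43.7,-10.7)],(270,125,350,185),10)"
```

```text
clock 16.15 pos [592.6 -20.7 103.6] rot [ 3.1416e+00 -3.0000e-04 -6.6300e-02] gap 26.4 F [ 0.15 -0.31 -1.2 ] NEED cm [-0.03  0.05  0.06] turn -0.0003
```

View pics/f3.png

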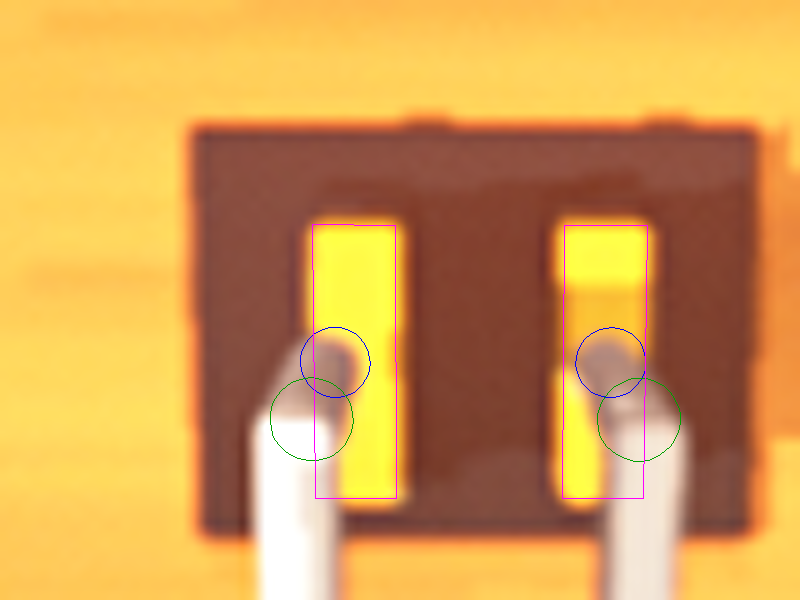

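```bash
python3 -m pendant '[[[0,0.1,0,0],[0,0.1,0,0],[0,0.1,0,0],[0,0.1,0,0]]]' -0.462 25
python3 -c "
from ov import *
need(592.2,-21.2,103,-0.066)
overlay('f4.png',[(43.6,8.7),(43.6,-9.8)],103.7-32.5,[(43.7,8.6),(43.7,-9.6)],(270,125,350,185),10)"
```

```text
clock: 16.6
eef_pos: [592.4, -21.7, 103.5]
eef_rot: [-3.142, -0.0, -0.066]
wrist_force: [-0.3, 0.0, -1.3]
finger_gap: 25.2
clock 16.6 pos [592.4 -21.7 103.5] rot [-3.1416 -0.     -0.0662] gap 25.2 F [-0.25  0.04 -1.32] NEED cm [-0.03 -0.04  0.05] turn -0.0002
```

View pics/f4.png

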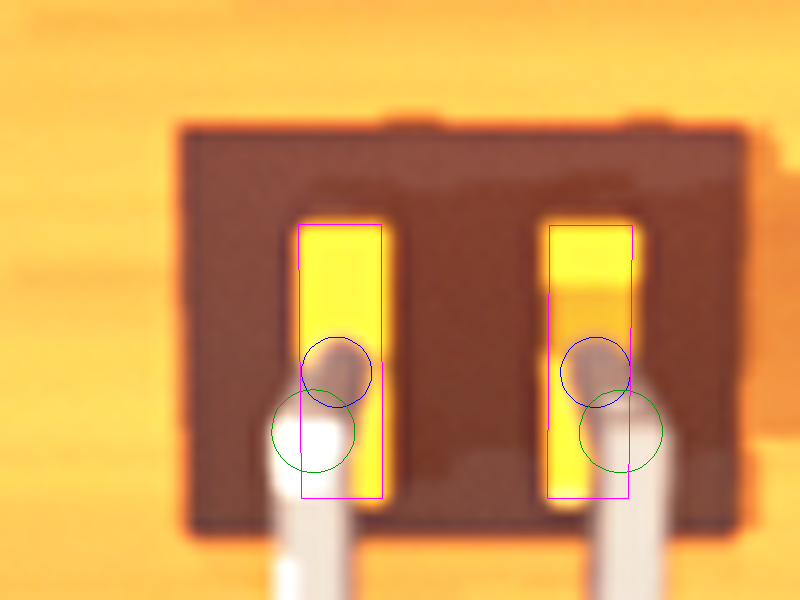

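```bash
python3 -m pendant '[[[0,0,0.2,0],[0,0,0.4,0],[0,0,0.55,0],[0,0,0.7,0],[0,0,0.8,0]]]'
python3 -m pendant '[[[0,0,0,0],[0,0,0,0],[0,0,0,0]]]'
python3 -c "
from ov import *
need(592.2,-21.2,95,-0.066)
avgF()
overlay('f5.png',[(43.6,8.7),(43.6,-9.8)],95.3-32.5,[],(270,125,350,185),10)
c=shot('scene','f5s.png',(270,180,370,255),8)
"
```

```text
clock: 17.15
eef_pos: [592.4, -21.6, 95.3]
eef_rot: [-3.142, 0.0, -0.066]
wrist_force: [-0.9, -0.8, 0.1]
finger_gap: 25.7
clock: 17.45
eef_pos: [592.5, -21.7, 95.6]
eef_rot: [3.142, -0.0, -0.066]
wrist_force: [-0.6, -0.1, 0.7]
finger_gap: 25.7
clock 17.45 pos [592.5 -21.7  95.6] rot [ 3.1416e+00 -1.0000e-04 -6.6200e-02] gap 25.7 F [-0.58 -0.11  0.67] NEED cm [-0.03 -0.04  0.06] turn -0.0002
meanF [-9.7100e-01  8.7000e-02  9.7600e-01  9.0000e-03  2.8400e-01  2.0000e-02
  9.5499e+01] se [0.133 0.106 0.261 0.01  0.007 0.011 0.009]
```

View pics/f5.png

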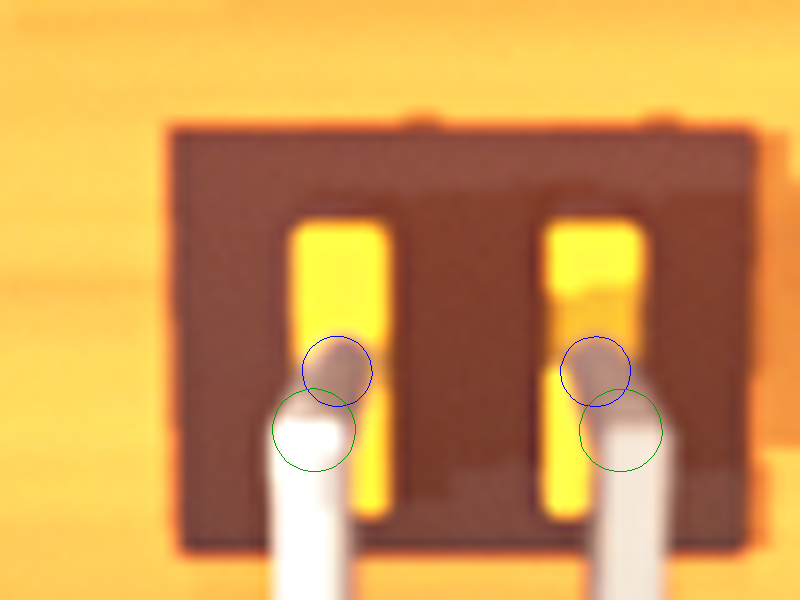

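View pics/f5s.png

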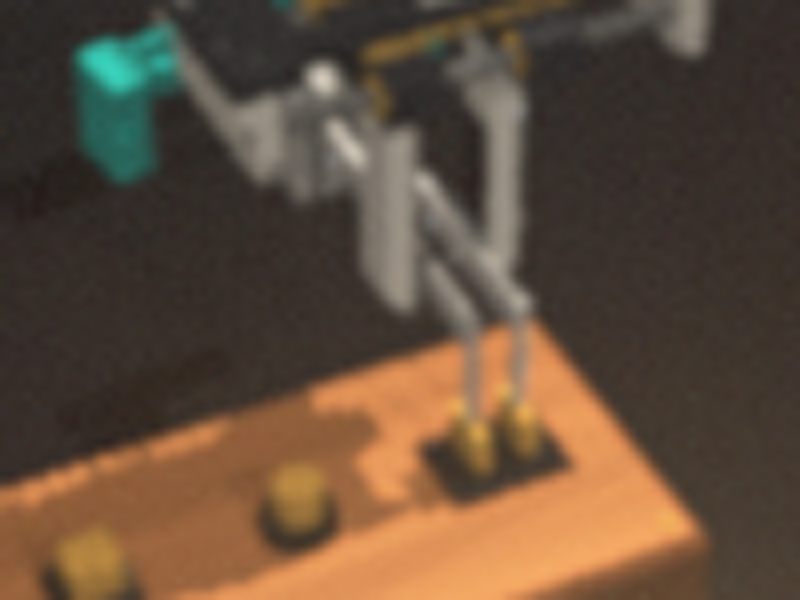

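```bash
python3 -c "
from h import *
need(592.2,-21.2,95,-0.066)
print(manip.sign_off())"
```

```text
clock 17.95 pos [592.4 -21.7  95.5] rot [ 3.1416 -0.     -0.0662] gap 25.8 F [-0.32 -0.35  0.73] NEED cm [-0.03 -0.04  0.05] turn -0.0002
the job is handed in; nothing more can be done
None
```

I picked up the steel tweezers, touched the round contact and then the square one with the left tip. I then squeezed the tips to about 18.5 mm, set them on the two bars, and handed in at 17.95 s while still holding. No verdict is reported, so what follows rests on my own checks.

- **Contacts:** each press added about 0.9 N on the wrist against hovering readings of −0.55 and −0.70 N. Each was held for well over 0.15 s.
- **Final pose:** the wrist camera showed both feet within about 0.5 mm of their bars' centre lines, and about 1 mm or less from the bars' middles lengthwise. They had sunk about 3 mm. Total push was about 1.6 N, and the roll moment stayed near zero, so the load looks evenly shared. The tool was still to within 0.1 mm.
- **What disagreed:** at a finger gap near 26.5 mm, the camera put the tips about 20.5 mm apart where the given ratio predicts 18.4 mm. I squeezed about 1 mm further and trusted the picture; the bars measured about 18.2 mm apart. Finger-gap readings at the end were 25.2 to 25.8 mm.
- **Assumption:** nothing visible tells the box's front from its back. I took its +x as facing away from the robot, which decides which bar counts as left.
- **Not checked:** I did not measure the other objects again at the end; the arm stayed well above the table between picking up and pressing.

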